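Bring the bench drill's supply back after a trip

TASK

A breaker has tripped: with the fingers closed, first push the breaker button that has popped out on the grey box fully in, then press the raised end of the black rocker on the blue switch box fully down so that the main switch is on, and last press the green start button on the yellow hand control fully down and let it come up again. Keep to this order, leave the two breakers that are still in and the red stop button alone, and do not pick up or push away the hand control or the other things on the bench.

Things in the scene. Friction and masses are not known exactly. Their poses are not given: they have to be found in the camera images.
- breaker (a joint): travel of the tripped breaker's button in m: 0 to 0.002 at the start (popped out), 0.010 fully in against its stop. It slides straight down against about 4 N of friction and stays where it is left.
- breaker_top (a point): centre of the top face of the tripped breaker's button, moving with it. Black round head 22 mm across and 6 mm high on an orange collar 30 mm across; popped out, the orange collar shows above the dark bezel (38 mm across, 10 mm high) and the head stands 26 mm above the box top, fully in it stands 16 mm above it (z = 0.076) and the collar is hidden. The breakers and a bright steel bushing stand in a row of four places 55 mm apart, in any order.
- breaker_box: fixed grey steel box, 90 mm (its x) by 240 mm (its y) by 60 mm high, yellow stripe along its front; origin at the centre of its underside, z up, the row of breakers runs along its y through the centre.
- breaker_set_a: a breaker that is already in, to be left alone: dark bezel 38 mm across and 10 mm high, black head 22 mm across reaching 16 mm above the box top, does not move; origin at the centre of its underside, on the box top.
- breaker_set_b: the other breaker that is already in, same make, to be left alone; origin at the centre of its underside, on the box top.
- rocker (a joint): angle of the main switch's rocker in rad: 0 to 0.05 at the start (off, one end raised), 0.30 fully over (on, against its stop). It turns against about 0.07 N m of friction (some 3 N at the listed point) and stays where it is left.
- rocker_on_end (a point): point on the top of the rocker's ON half, 22 mm from the pivot, moving with it; press straight down here. The black rocker is 60 mm long by 34 mm wide, a shallow V of two flat halves, each 30 mm long; the ON half is the raised one with a white bar across it, and in the off position it slopes up outwards at about 0.30 rad; fully on, it lies level at z = 0.064, 14 mm above the box top and 8 mm above a grey frame 80 by 50 mm, and the other half is the raised one.
- switch_box: fixed blue box, 120 mm (its x, along the rocker) by 85 mm (its y) by 50 mm high; origin at the centre of its underside. The rocker's pivot is above the centre at z = 0.064 and its ON half lies on the +x side.
- pendant: loose yellow radio hand control lying flat, 150 mm (its x) by 66 mm (its y) by 40 mm high, 0.6 to 0.9 kg; origin at the centre of its underside. Green start button at x = +45 mm, red stop button at x = -45 mm.
- start (a joint): travel of the green start button in m: 0 up, 0.006 fully down; a spring pushes it back, 1.5 N at first and 5 N fully down.
- start_top (a point): centre of the top face of the green start button, moving with it: 26 mm across, in a black ring 44 mm across that stands 12 mm above the control's 40 mm high top. Up, the face is 22 mm above that top (z = 0.062); fully down, 16 mm.
- stop (a joint): travel of the red stop button in m: 0 up, 0.006 down; same spring; not to be pressed.
- stop_top (a point): centre of the top face of the red stop button, 30 mm across, same height as the start button.
- bushing_mid (a point): centre, half-way up, of a loose bright steel bushing, 28 mm across and 22 mm high, standing on the grey box in one of its four places; leave it there.
- jig_block: loose aluminium drill jig plate with six holes, 70 by 90 by 30 mm, lying beyond the work; origin at the centre of its underside; leave it.
- screwdriver: loose screwdriver with orange handle lying near the robot, about 200 mm long; leave it.
- wrench: loose steel wrench, 180 mm long, lying beyond the work; leave it.
- oil: loose blue oil bottle, 48 mm across and 110 mm high; origin at the centre of its underside; leave it.
- bolt: loose steel bolt standing on its head near the robot, 26 mm across and 50 mm high; origin at the centre of its underside; leave it.
- cup: loose white cup, 72 mm across and 80 mm high; origin at the centre of its underside; leave it.
Not all that is in view belongs to the job. There is more than one size of the pendant; the one meant has the size given above. What is shaped like the switch_box but pink is not meant.

How it is judged (in metres and radians):
On the way, in this order (a step that is already met when the one before it is completed fails the run):
1. the tripped breaker is pushed fully in (value of joint breaker above 0.0085 m), for 0.1 s.
2. the main rocker is pressed over to on (value of joint rocker above 0.25 rad), for 0.1 s.
3. the green start button is pressed down (value of joint start above 0.0042 m), for 0.05 s.
4. the green start button is let up again (value of joint start below 0.0015 m), for 0.1 s.
At the end, for the whole second after the job is handed in: The breaker button is in by at least 8.5 of its 10 mm, the rocker over by at least 0.25 of 0.30 rad, the start and stop buttons up (within 1.5 mm), the hand control lies flat and at rest within 25 mm of where it lay, and every other loose thing is within 20 mm of its start (value of joint breaker above 0.0085 m and value of joint rocker above 0.25 rad and value of joint each of start, stop below 0.0015 m and distance of pendant from where it was at the start of the episode below 0.025 m and linear speed of pendant below 0.02 m/s and angle between pendant's own z axis and vertical below 0.05 rad and distance of each of bushing_mid, jig_block, screwdriver, wrench, oil, bolt, cup from where it was at the start of the episode below 0.02 m); the robot touches nothing.
It fails at once if the order is broken: main switch thrown while the breaker is out, or start pressed before the breaker is in and the main switch on ((value of joint rocker above 0.15 rad and value of joint breaker below 0.0075 m) or (value of joint start above 0.003 m and (value of joint breaker below 0.0075 m or value of joint rocker below 0.2 rad))).
It fails at once if the red stop button is pressed (value of joint stop above 0.003 m).
It fails at once if a breaker that is already in is pressed (contact force between any of breaker_set_a, breaker_set_b and anything else above 2 N).
It fails at once if the hand control is lifted, tipped or pushed away (distance of pendant from where it was at the start of the episode above 0.025 m or height (world z) of pendant above 0.012 m or angle between pendant's own z axis and vertical above 0.15 rad).
It fails at once if a bystander is picked up or pushed away (distance of any of bushing_mid, jig_block, screwdriver, wrench, oil, bolt, cup from where it was at the start of the episode above 0.02 m).
It also fails if it takes over 42 s, if anything falls off the work surface, if the arm or the gripper's body presses on something with over 40 N, if the wrist force passes 120 N, or if a joint passes its speed limit or range.

ROBOT

A 7-joint arm with a two-finger parallel gripper is mounted at the origin on the work surface. World frame = base frame: x ahead of the robot, y to its left, z up, the work surface at z = 0. Lengths are in mm, angles in rad, forces in N, time in s.
With the tool pointing down it reaches from about 425 to 875 mm from the base axis. Payload 4.7 kg.
Tool frame: the origin (TCP) lies midway between the tips of the shut fingers; the grasp point (between the pads) lies 19 mm behind it; z points along the fingers, y is the direction in which the jaws open and shut (so a half turn about z gives the same grasp; the last joint's range is limited). The gripper opens to 85 mm and grips with 20 to 120 N. Pads are 22 mm wide; open, the fingers measure 114 mm over their backs; the gripper's body (76 mm by 85 mm) begins 54 mm behind the grasp point. The pads swing forward as they close: fully open they stand 13 mm farther back than shut.
Start: joints at [-1.108, 0.321, -0.07, 1.45, 0.023, 1.371, -0.057], TCP at [282.053, 585.637, 231.349] pointing down, gripper open.
Joint ranges: [-2.86, 2.86], [-0.3, 2.09], [-1.38, 1.24], [0.06, 2.45], [-1.56, 4.7], [0.09, 2.05], [-2.69, 2.69]. Speed limits (rad/s): [2.57, 2.57, 3.14, 3.14, 3.14, 3.14, 3.14].

INTERFACE

Orientations are given as a unit quaternion [w, x, y, z].
In Python, from bench import robot gives the robot as it stands.
- The arm moves only by the tool carry_out, never from a script. Its argument "motion" is a list that holds one entry, the list of rows, each a list of 4 numbers: the shift along the tool's x, y, z in m, then the turn about the tool's z in degrees. A call has 1 to 12 rows; each row is the pose to reach, as a shift and turn from the pose commanded when the call began, along the tool's axes at that moment; what a row does not reach only later rows make up. A row lasts 1/10 s, in which the tool goes at most 50 mm and 8.59 degrees, less where a joint would pass 70% of its speed; a pose out of reach is approached as far as the arm can. A call with a gripper value outside its range is refused whole. "gripper" is the finger opening in m, from 0 to 0.0854, set as the call begins (left out, the last holds). The fingers move at their own pace and stop on an object; "force" is the grip in N (left out, the last holds). Time passes only in rows, so rows that repeat a pose let the fingers close. It gives the time, the measured TCP pose, the force and the opening at its end, in the units of the state.
- robot.observe(): the state, without advancing time (a new reading comes with each control period).
- robot.read_camera(name): name is "scene" or "top" or "wrist"; returns a dict with "frame" (384x512x3 uint8, red, green, blue), "mtx" (3x3 intrinsics, pixels), "dist" ([k1, k2, p1, p2, k3] as OpenCV has them; the pictures are not rectified), "rvec" (rotation vector, rad) and "tvec" (3), from world to camera coordinates, as OpenCV has them. Camera axes: x right, y down, z forward; pixel columns grow to the right and rows downward; lengths in mm; the calibration is good to about 2 mm. A picture is of the moment at which its call begins. There is no depth.
- robot.finish_job(): hands the job in, once; it reports no verdict.
The state is a dict: "t": time; "joint_pos": joint angles; "joint_velocities": joint speeds; "tau": joint torques, N m; "eef_pos": TCP position; "eef_rot": TCP orientation; "contact_force": force on the tool from outside, world axes, zero at the start; "moment": the same for the moment, N m; "width": finger opening in mm.
Only numpy, scipy, OpenCV 4.12 (cv2) and the standard library are available. Lean on these libraries where they do the work, as an engineer would, in place of code of your own. Each camera call takes 0.05 s, during which the arm holds its last target. There are 200 camera calls.

## Working session

There is one attempt and no reset: what is moved stays moved. The work goes in short steps, Python scripts to look and compute and a tool call to move; the robot and the scene stay as the last step left them, time stands still between calls to the robot, and variables do not carry over. Pictures are saved under pics/ and viewed, about 8 in all and at most 12, crops included, and the job is handed in when it is done.

Besides the shell and the picture viewer there is one more tool, called as name([rows], argument=value, ...), one row to a line, values as JSON. carry_out: Moves the arm, as the interface text tells. Its arguments: {"type":"object","properties":{"motion":{"type":"array"},"gripper":{"type":"number"},"force":{"type":"number"}},"required":["motion"]}

```bash
mkdir -p pics
cat > h.py <<'E'
import cv2,numpy as np
from bench import robot
def shot(n,fn):
    c=robot.read_camera(n); np.savez('pics/'+fn+'.npz',**c)
    cv2.imwrite('pics/'+fn+'.png',c['frame'][:,:,::-1]); return c
def load(fn): return dict(np.load('pics/'+fn+'.npz'))
def ray(c,uv,z):
    R=cv2.Rodrigues(np.array(c['rvec'],float))[0];t=np.array(c['tvec'],float).ravel()
    p=cv2.undistortPoints(np.array(uv,float).reshape(-1,1,2),np.array(c['mtx']),np.array(c['dist'])).reshape(-1,2)
    d=np.c_[p,np.ones(len(p))]@R; o=-R.T@t
    return o+d*((z-o[2])/d[:,2])[:,None]
def proj(c,X):
    return cv2.projectPoints(np.array(X,float).reshape(-1,1,3),np.array(c['rvec'],float),np.array(c['tvec'],float),np.array(c['mtx']),np.array(c['dist']))[0].reshape(-1,2)
E
python3 - <<'E'
from h import *
a=shot('top','t0');b=shot('scene','s0')
s=robot.observe();print({k:np.round(s[k],3).tolist() for k in s})
E
```

```text
{'t': 0.1, 'joint_pos': [-1.108, 0.322, -0.07, 1.452, 0.023, 1.371, -0.057], 'joint_velocities': [0.0, -0.001, 0.0, -0.002, 0.001, -0.001, 0.001], 'tau': [-0.0, -49.488, -0.384, -31.521, 0.013, 0.007, -0.0], 'eef_pos': [281.858, 585.15, 230.32], 'eef_rot': [-0.0, 0.223, 0.975, -0.001], 'contact_force': [0.294, -0.389, 0.451], 'moment': [-0.001, 0.014, 0.033], 'width': 85.665}
```

View pics/t0.png

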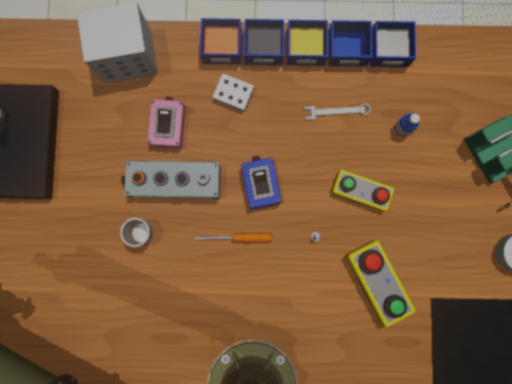

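View pics/s0.png

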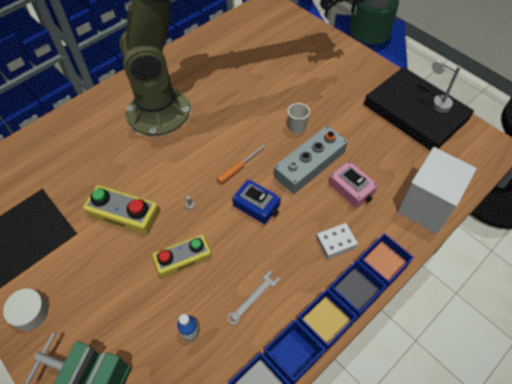

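The top view shows the grey box at (172,180) with the orange (tripped) breaker at its left end (138,178). The blue switch box is at (262,183), and the pendants are a small one at (363,190) and a large one at (381,283). I'll measure these next.

Run:
```python
from h import *
c=load('t0');f=c['frame'];hsv=cv2.cvtColor(f,cv2.COLOR_RGB2HSV)
print(proj(c,[[0,0,0],[282,585,230]]).round(), proj(c,[[600,0,0],[600,100,0]]).round())
def comps(lo,hi,roi,z,name,minA=15):
    m=cv2.inRange(hsv,lo,hi);x0,y0,x1,y1=roi;k=np.zeros_like(m);k[y0:y1,x0:x1]=m[y0:y1,x0:x1]
    for q in cv2.findContours(k,cv2.RETR_EXTERNAL,cv2.CHAIN_APPROX_NONE)[0]:
        if cv2.contourArea(q)<minA: continue
        r=cv2.minAreaRect(q);P=ray(c,cv2.boxPoints(r),z)
        L=[np.linalg.norm(P[1]-P[0]),np.linalg.norm(P[2]-P[1])]
        e=(P[1]-P[0]) if L[0]>L[1] else (P[2]-P[1])
        print(name,np.round(r[0],1),'ctr',P.mean(0).round(1),'size',np.round(L),'long axis deg',round(np.degrees(np.arctan2(e[1],e[0])),1))
comps((22,130,90),(35,255,255),(320,160,430,340),40,'yellow')
comps((45,120,60),(80,255,255),(320,160,430,340),62,'green')
comps((0,170,90),(5,255,255),(320,160,430,340),62,'red')
comps((112,120,50),(128,255,255),(230,145,290,215),50,'blue')
comps((85,8,90),(110,90,220),(115,150,230,205),60,'grey')
comps((4,120,60),(20,255,255),(130,168,150,188),68,'orange',5)
```

```text
[[252. 386.]
 [-18. 276.]] [[256. 154.]
 [219. 154.]]
yellow [381.  283.2] ctr [ 268.4 -321.6   40. ] size [ 93. 207.] long axis deg -151.9
yellow [363.  190.1] ctr [ 503.8 -277.7   40. ] size [ 69. 152.] long axis deg -108.8
green [396.5 306.9] ctr [ 212.4 -354.2   62. ] size [35. 35.] long axis deg -71.0
green [348.  183.5] ctr [ 517.6 -235.2   62. ] size [20. 23.] long axis deg 179.8
red [373. 262.] ctr [ 321.2 -297.1   62. ] size [40. 40.] long axis deg -89.0
red [381.5 195. ] ctr [ 489.7 -320.1   62. ] size [28. 25.] long axis deg -89.0
blue [260.7 182.8] ctr [517.4 -13.   50. ] size [ 81. 118.] long axis deg -168.0
grey [212.7 171.4] ctr [543.  109.9  60. ] size [25. 40.] long axis deg -140.3
grey [186.8 179.1] ctr [522.  175.6  60. ] size [ 80. 151.] long axis deg -90.3
grey [161.7 167.8] ctr [550.  240.9  60. ] size [65. 26.] long axis deg -81.8
orange [137.5 177.5] ctr [522.9 299.6  68. ] size [28. 28.] long axis deg -177.5
```

Run:
```python
from h import *
f=load('t0')['frame'][:,:,::-1]
a=cv2.resize(f[150:215,115:295],None,fx=4.4,fy=4.4,interpolation=cv2.INTER_CUBIC)
b=load('s0')['frame'][:,:,::-1]
b=cv2.resize(b[120:230,220:400],(792,484)[:2],interpolation=cv2.INTER_CUBIC)[:300]
cv2.imwrite('pics/z0.png',np.vstack([a[:286],b]))if 0 else cv2.imwrite('pics/z0.png',np.vstack([a,cv2.resize(b,(a.shape[1],300))]))
```

```text
(no output)
```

View pics/z0.png

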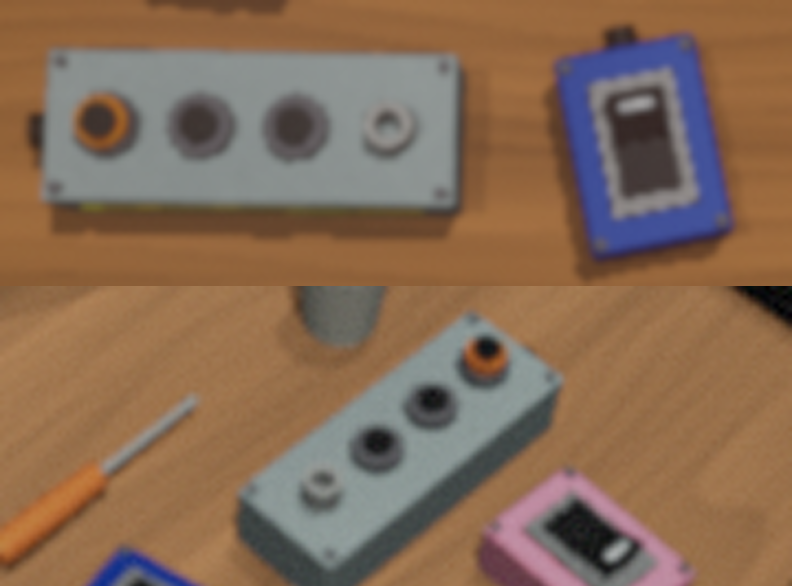

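The small pendant (152×69 mm) is the one meant. The tripped breaker is at about (523,300), and the rocker's white bar is on the far side, with box yaw about 12°. I'll close the fingers and move over the breaker.

carry_out([
  [[-0.04,-0.018,0,0],[-0.085,-0.038,0,0],[-0.13,-0.058,0,0],[-0.175,-0.078,0,0],[-0.22,-0.098,0,0],[-0.265,-0.118,0,0],[-0.31,-0.138,0,0],[-0.33,-0.147,0,0],[-0.341,-0.152,0,0],[-0.341,-0.152,0,0],[-0.341,-0.152,0,0],[-0.341,-0.152,0,0]],
], gripper=0, force=40)

```text
t: 1.3
eef_pos: [521.7, 303.2, 231.2]
eef_rot: [-0.0, 0.221, 0.975, 0.0]
contact_force: [-0.7, 1.6, 0.5]
width: 0.1
```

Run:
```python
from h import *
w=shot('wrist','w1')
s=robot.observe();print({k:np.round(s[k],4).tolist() for k in ('t','joint_pos','eef_pos','eef_rot','contact_force','width')})
print('proj breaker top', proj(w,[[523,300,86],s['eef_pos']]).round(1))
```

```text
{'t': 1.35, 'joint_pos': [-0.6898, 0.2201, 0.1414, 1.5793, -0.0325, 1.3446, 0.5813], 'eef_pos': [521.8938, 302.9157, 231.236], 'eef_rot': [-0.0004, 0.2207, 0.9753, 0.0003], 'contact_force': [-0.78, -0.6047, -0.2662], 'width': -0.1706}
proj breaker top [[249.2 184. ]
 [251.  253.9]]
```

View pics/w1.png

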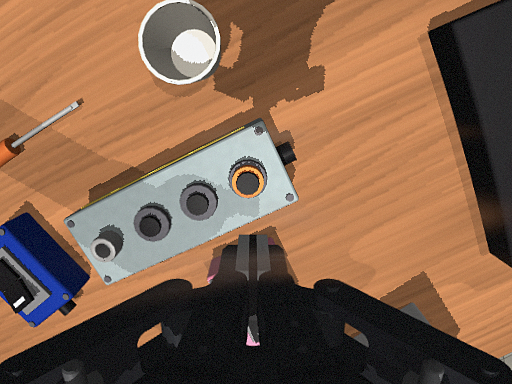

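The wrist view shows the popped-out breaker at about (248,181), with its orange collar around the black head. The fingertips are at (251,254). Next I'll refine the breaker centre from the ring, and the pose of the blue box if enough of it is visible.

Run:
```python
from h import *
c=load('w1');hsv=cv2.cvtColor(c['frame'],cv2.COLOR_RGB2HSV)
m=cv2.inRange(hsv,(8,150,120),(20,255,255));k=np.zeros_like(m);k[155:205,222:275]=m[155:205,222:275]
q=np.vstack(cv2.findContours(k,cv2.RETR_EXTERNAL,cv2.CHAIN_APPROX_NONE)[0])
(u,v),r=cv2.minEnclosingCircle(q);print('ring',u,v,r,ray(c,[(u,v)],80).round(1), 'diam',np.linalg.norm(np.diff(ray(c,[(u-r,v),(u+r,v)],80),axis=0)))
d=cv2.inRange(hsv,(0,0,0),(179,255,60));k=np.zeros_like(d);k[165:197,234:264]=d[165:197,234:264]
n,l,st,ce=cv2.connectedComponentsWithStats(k);i=1+st[1:,4].argmax();print('head',ce[i],st[i],ray(c,[ce[i]],86).round(1))
```

```text
ring 247.3206024169922 181.42027282714844 15.75887680053711 [[521.3 298.8  80. ]] diam 29.67250444012617
head [246.3255814  174.86046512] [236 171  22  13  43] [[514.  301.4  86. ]]
```

carry_out([
  [[-0.0015,-0.004,0.03,0],[-0.0015,-0.004,0.07,0],[-0.0015,-0.004,0.11,0],[-0.0015,-0.004,0.135,0],[-0.0015,-0.004,0.14,0],[-0.0015,-0.004,0.14,0]],
])

```text
t: 1.95
eef_pos: [522.1, 297.3, 91.0]
eef_rot: [-0.001, 0.222, 0.975, -0.0]
contact_force: [0.1, -0.3, 0.2]
width: -0.3
```

Run:
```python
from h import *
for i in range(2):
  shot('wrist','w2')
  s=robot.observe();print({k:np.round(s[k],4).tolist() for k in ('t','eef_pos','eef_rot','contact_force')})
```

```text
{'t': 2.0, 'eef_pos': [523.2025, 297.6195, 92.4399], 'eef_rot': [0.0005, 0.2219, 0.9751, 0.0006], 'contact_force': [-0.6063, 0.6225, -0.0952]}
{'t': 2.05, 'eef_pos': [523.856, 297.7249, 93.2569], 'eef_rot': [0.0011, 0.2221, 0.975, 0.0012], 'contact_force': [0.6574, 0.5306, 0.6879]}
```

carry_out([
  [[0,0,0.004,0],[0,0,0.008,0],[0,0,0.012,0],[0,0,0.015,0],[0,0,0.017,0],[0,0,0.017,0],[0,0,0.017,0]],
])

```text
t: 2.75
eef_pos: [524.0, 297.3, 75.9]
eef_rot: [0.001, 0.222, 0.975, 0.001]
contact_force: [0.4, 0.1, 8.6]
width: -0.2
```

carry_out([
  [[0,0,0.002,0],[0,0,0.004,0],[0,0,0.004,0],[0,0,0.004,0]],
])

```text
t: 3.15
eef_pos: [524.3, 297.4, 75.5]
eef_rot: [0.001, 0.223, 0.975, 0.002]
contact_force: [-7.0, -3.7, 27.6]
width: 0.4
```

Contact is stiff at 27 N with z at 75.5, so the button is on its stop. I'll lift and go over the rocker.

carry_out([
  [[0,0,-0.03,0],[0,0,-0.07,0],[-0.01,-0.019,-0.11,0],[-0.03,-0.055,-0.14,0],[-0.052,-0.096,-0.15,0],[-0.074,-0.137,-0.15,0],[-0.096,-0.178,-0.15,0],[-0.118,-0.219,-0.15,0],[-0.136,-0.25,-0.15,0],[-0.146,-0.269,-0.15,0],[-0.146,-0.269,-0.15,0],[-0.146,-0.269,-0.15,0]],
])

```text
t: 4.35
eef_pos: [537.2, -8.9, 219.6]
eef_rot: [-0.001, 0.223, 0.975, 0.0]
contact_force: [0.7, -0.1, -0.2]
width: 0.1
```

Run:
```python
from h import *
w=shot('wrist','w3');t=shot('top','t3')
s=robot.observe();print({k:np.round(s[k],4).tolist() for k in ('t','joint_pos','eef_pos','eef_rot','contact_force','width')})
a=cv2.resize(t['frame'][155:205,115:230,::-1],(512,223),interpolation=cv2.INTER_CUBIC)
cv2.imwrite('pics/z3.png',np.vstack([w['frame'][:370,:,::-1],a]))
```

```text
{'t': 4.45, 'joint_pos': [-0.3732, 0.0858, 0.3595, 1.7592, -0.0319, 1.3033, 1.118], 'eef_pos': [537.4536, -7.355, 219.7863], 'eef_rot': [-0.0006, 0.2213, 0.9752, 0.0002], 'contact_force': [-0.0291, 0.0427, -0.125], 'width': 0.0503}
```

View pics/z3.png

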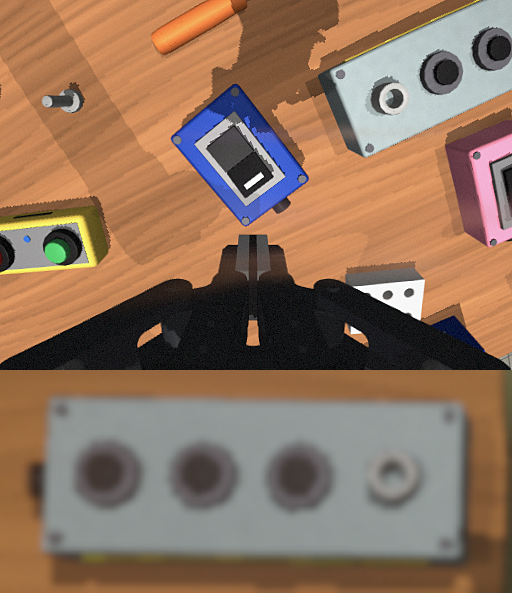

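The collar is now hidden in the top crop, so the breaker is in. The rocker's white bar is at (254,182) and the box screws are at (235,92), (302,178), (245,220) and (176,140). The green start button is at (61,247).

Run:
```python
from h import *
c=load('w3')
P=ray(c,[(235,92),(302,178),(245,220),(176,140)],50);C=P.mean(0);e=(P[1]-P[0]+P[2]-P[3]);yaw=np.arctan2(e[1],e[0])
print(P.round(1),'ctr',C.round(1),'yaw',np.degrees(yaw));print('on end',C[:2]+22*np.array([np.cos(yaw),np.sin(yaw)]))
print('bar',ray(c,[(254,182)],71).round(1))
hsv=cv2.cvtColor(c['frame'],cv2.COLOR_RGB2HSV);m=cv2.inRange(hsv,(45,120,60),(80,255,255))
n,l,st,ce=cv2.connectedComponentsWithStats(m);i=1+st[1:,4].argmax();print('green',ce[i],st[i],ray(c,[ce[i]],60).round(1))
```

```text
[[458.2  11.9  50. ]
 [561.3  35.2  50. ]
 [576.7 -35.8  50. ]
 [473.2 -59.8  50. ]] ctr [517.3 -12.1  50. ] yaw 12.915136252885423
on end [538.78433931  -7.1916762 ]
bar [[539.3  -7.6  71. ]]
green [ 56.8336933  250.76241901] [ 44 239  26  25 463] [[ 517.9 -232.7   60. ]]
```

carry_out([
  [[-0.001,0.001,0.03,0],[-0.001,0.001,0.07,0],[-0.001,0.001,0.11,0],[-0.001,0.001,0.135,0],[-0.001,0.001,0.141,0],[-0.001,0.001,0.145,0],[-0.001,0.001,0.149,0],[-0.001,0.001,0.153,0],[-0.001,0.001,0.156,0],[-0.001,0.001,0.157,0],[-0.001,0.001,0.157,0]],
])

```text
t: 5.55
eef_pos: [540.1, -8.6, 64.1]
eef_rot: [0.001, 0.223, 0.975, 0.0]
contact_force: [2.2, 1.5, 3.4]
width: 0.1
```

carry_out([
  [[0,0,0.002,0],[0,0,0.003,0],[0,0,0.003,0],[0,0,0.003,0]],
])

```text
t: 5.95
eef_pos: [540.2, -8.6, 63.8]
eef_rot: [0.001, 0.223, 0.975, 0.001]
contact_force: [-5.4, 1.4, 23.6]
width: -0.4
```

The rocker is on its stop: stiff at 24 N with z at 63.8. I'll lift and go over the start button.

carry_out([
  [[0,0,-0.03,0],[0,0,-0.07,0],[-0.008,-0.021,-0.11,0],[-0.02,-0.055,-0.14,0],[-0.036,-0.098,-0.15,0],[-0.052,-0.141,-0.15,0],[-0.066,-0.18,-0.15,0],[-0.075,-0.203,-0.15,0],[-0.078,-0.212,-0.15,0],[-0.078,-0.212,-0.15,0],[-0.078,-0.212,-0.15,0]],
])

```text
t: 7.05
eef_pos: [517.5, -231.7, 209.8]
eef_rot: [-0.001, 0.222, 0.975, 0.001]
contact_force: [0.0, 0.7, -0.1]
width: 0.1
```

Run:
```python
from h import *
c=shot('wrist','w4');t=shot('top','t4')
s=robot.observe();print({k:np.round(s[k],4).tolist() for k in ('t','joint_pos','eef_pos','eef_rot','contact_force','width')})
hsv=cv2.cvtColor(c['frame'],cv2.COLOR_RGB2HSV);m=cv2.inRange(hsv,(45,120,60),(80,255,255))
n,l,st,ce=cv2.connectedComponentsWithStats(m);i=1+st[1:,4].argmax();print('green',ce[i],st[i],ray(c,[ce[i]],61).round(1))
a=cv2.resize(t['frame'][150:215,235:300,::-1],(220,220),interpolation=cv2.INTER_CUBIC)
o=np.zeros((384,732,3),np.uint8);o[:,:512]=c['frame'][:,:,::-1];o[:220,512:]=a;cv2.imwrite('pics/z4.png',o)
```

```text
{'t': 7.15, 'joint_pos': [-0.1113, 0.1665, 0.5435, 1.709, -0.0902, 1.2917, 1.5763], 'eef_pos': [517.9333, -231.2265, 209.9873], 'eef_rot': [-0.0004, 0.2209, 0.9753, 0.0005], 'contact_force': [0.0374, -0.2492, 0.0274], 'width': 0.2014}
green [248.33197556 182.00610998] [235 169  27  27 491] [[ 517.5 -235.    61. ]]
```

View pics/z4.png

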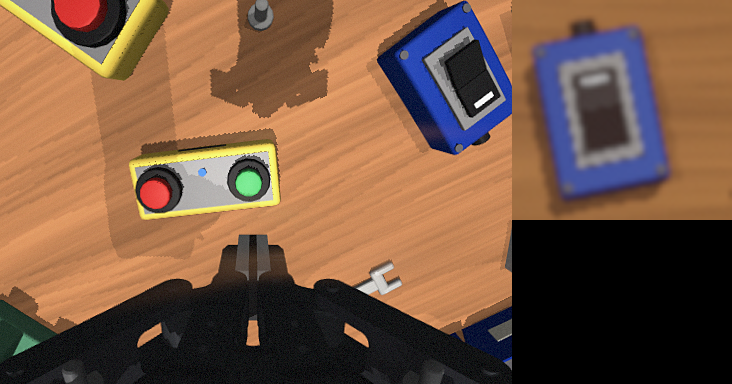

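The rocker's OFF half is now the raised one, so the main switch is on. The green button is at (248,182), which is (517.5,-235.0). I'll press and release it.

carry_out([
  [[-0.0015,-0.003,0.04,0],[-0.0015,-0.003,0.08,0],[-0.0015,-0.003,0.12,0],[-0.0015,-0.003,0.138,0],[-0.0015,-0.003,0.143,0],[-0.0015,-0.003,0.147,0],[-0.0015,-0.003,0.15,0],[-0.0015,-0.003,0.153,0],[-0.0015,-0.003,0.155,0],[-0.0015,-0.003,0.155,0],[-0.0015,-0.003,0.155,0]],
])

```text
t: 8.25
eef_pos: [518.6, -236.7, 56.3]
eef_rot: [0.001, 0.222, 0.975, 0.0]
contact_force: [2.5, 1.9, 4.5]
width: -0.4
```

carry_out([
  [[0,0,0.0015,0],[0,0,0.002,0],[0,0,0.002,0],[0,0,0.002,0]],
])

```text
t: 8.65
eef_pos: [518.7, -236.7, 55.9]
eef_rot: [0.001, 0.222, 0.975, 0.001]
contact_force: [-3.4, 4.0, 16.5]
width: -0.1
```

The button is at its bottom (16.5 N, above the spring's 5 N). I'll release it straight up.

carry_out([
  [[0,0,-0.005,0],[0,0,-0.015,0],[0,0,-0.04,0],[0,0,-0.08,0],[0,0,-0.12,0],[0,0,-0.15,0],[0,0,-0.15,0],[0,0,-0.15,0],[0,0,-0.15,0]],
])

```text
t: 9.55
eef_pos: [516.4, -236.9, 201.9]
eef_rot: [-0.001, 0.223, 0.975, -0.0]
contact_force: [-0.1, 0.2, -0.0]
width: -0.2
```

Run:
```python
from h import *
c=shot('wrist','w5');t=shot('top','t5');sc=shot('scene','s5')
s=robot.observe();print({k:np.round(s[k],3).tolist() for k in ('t','eef_pos','contact_force')})
hsv=cv2.cvtColor(c['frame'],cv2.COLOR_RGB2HSV)
for lo,hi in (((45,120,60),(80,255,255)),):
  m=cv2.inRange(hsv,lo,hi);n,l,st,ce=cv2.connectedComponentsWithStats(m);i=1+st[1:,4].argmax();print('green',ce[i],st[i],ray(c,[ce[i]],61).round(1))
cv2.imwrite('pics/z5.png',np.hstack([cv2.resize(c['frame'][:,:,::-1],(400,300)),cv2.resize(t['frame'][:,:,::-1],(400,300))]))
```

```text
{'t': 9.7, 'eef_pos': [516.63, -236.764, 201.882], 'contact_force': [0.372, 0.384, -0.434]}
green [254.06343284 182.9608209 ] [240 169  28  29 536] [[ 517.4 -235.1   61. ]]
```

View pics/z5.png

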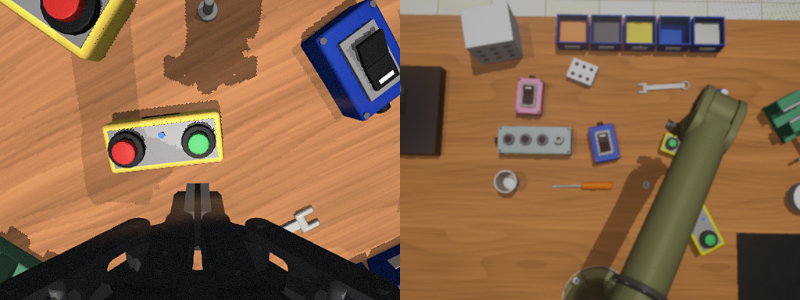

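The hand control lies where it was (green button at (517.4,-235.1), unchanged) and nothing touches the tool. The breaker is in, the rocker is on, and the other things look undisturbed. I'll hand in the job.

```bash
python3 -c "
from bench import robot
print(robot.finish_job())"
```

```text
the job is handed in; nothing more can be done
None
```

I pushed the tripped breaker in, pressed the main rocker over to on, and pressed and released the green start button, in that order. The job was handed in at about 9.7 s; no verdict is reported, so these are my own checks.

- **Breaker:** it hit its stop at 27.6 N with the tool at z = 75.5 mm, and the orange collar is no longer visible.
- **Rocker:** it hit its stop at 23.6 N with the tool at z = 63.8 mm. The pictures show the OFF half as the raised one.
- **Start button:** it bottomed at 16.5 N with the tool at z = 55.9 mm, then I lifted straight off. I did not measure the height it came back to.
- **Hand control:** the green button was at (517.5, -235.0) mm before the press and (517.4, -235.1) mm after, so the control stayed put.
- **Other things:** in the last pictures nothing looked moved. The oil bottle was mostly behind the arm there, so I could not check it. The tool ended clear at z ≈ 202 mm with no contact force.

One measurement disagreed: a rough dark-mask fix of the breaker head was about 8 mm off. I used the orange-ring fix instead, which agreed with the top view to within 2 mm.

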